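Repack the nucleus cassette and snap the instrument case shut

TASK

The green instrument case will not close because the yellow cassette was put back standing on edge in the narrow slot. Take it out, lay it flat with its black handle up in the wide pocket of the case, then press the lid down past its catch until it is fully shut. Leave the red bottle, mug, loose wedge, spatula and shell stand where they are.

Things in the scene. Friction and masses are not known exactly. Their poses are not given: they have to be found in the camera images.
- case: Fixed green case, 130 (x) by 140 (y) mm, rim 60 high, walls 5, floor 4. Origin: centre of underside, z up. A divider at x = -30 mm (4 thick, top at 29) parts the narrow slot (x -60 to -32) from the wide pocket (x -28 to +60, centre x +16, y 0); both span y -65 to +65. Lid hinged on the +y rim, catch outside the -y wall.
- lid (a joint): Lid angle in rad: 0 = fully shut, about 1.57 = upright, at most 1.95. The stiff hinge holds the lid wherever it is left (about 2 N at its free edge moves it). Pushed down it stops on a spring catch at about 0.08 rad; about 10 to 15 N down near the free edge snaps it past to 0.
- lid_hinge (a point): On the lid's hinge axis, at its underside, 60.5 mm above the bench, at case y = +70 mm. Axes of the lid: x along the hinge, z out of its outer face (up when shut). The lid runs 160 mm from here along its own -y (a yellow tab ends at 180 mm); 130 mm wide, 8 mm thick, 0.25 kg.
- lid_press (a point): Point on the outer (upper) face of the lid where to press: middle of its width, 125 mm from the hinge. Axes as the lid's.
- cassette: Yellow closed box 80 (x) by 120 (y) by 24 (z) mm, 0.2 to 0.4 kg; black rib handle on its top face, 14 mm thick (x), 70 long (y), z 24 to 48 mm. Origin: centre of bottom face; z towards the handle. At first it stands in the slot on its +x side (x down), handle over the wide pocket, top edge 84 mm above the bench.
- mat: Dark blue-grey work mat, 260 (x) by 220 (y) by 3 mm, fixed and clear: a place to put things down. Origin: centre of its underside.
- bottle: Closed red bottle, 54 mm across, 130 mm high; bystander. Origin: centre of its underside.
- mug: Amber mug, 80 mm across, 95 mm high, handle at its +y; bystander. Origin: centre of its underside.
- wedge: Loose reddish wooden wedge bar 110 (x) by 24 by 18 mm, by itself on the bench; bystander. Origin: centre of its underside.
- spatula: Spatula 180 mm long, lying flat along its x; bystander.
- stand: Steel shell-holder stand: base 90 by 110 mm, post and clamp up to about 200 mm high; bystander. Origin: centre of its underside.
Things that resemble listed ones, but are neither listed nor needed, are in the scene too. Of the things like the case, leave any that is purple; of the rest the larger one is meant.

How it is judged:
By the outcome, as a careful person would: the job done as asked, in the order asked, and still so for the second after the job is handed in, with the robot touching nothing.
It also fails if it takes over 72 s, if anything falls off the work surface, if the arm or the gripper's body presses on something with over 40 N, if the wrist force passes 120 N, or if a joint passes its speed limit or range.

ROBOT

A 6-joint arm with a two-finger parallel gripper is mounted at the origin on the work surface. World frame = base frame: x ahead of the robot, y to its left, z up, the work surface at z = 0. Lengths are in m, angles in rad, forces in N, time in s.
With the tool pointing down it reaches from about 0.375 to 0.975 m from the base axis. Payload 3.8 kg.
Tool frame: the origin (TCP) lies midway between the tips of the shut fingers; the grasp point (between the pads) lies 19 mm behind it; z points along the fingers, y is the direction in which the jaws open and shut (so a half turn about z gives the same grasp; the last joint's range is limited). The gripper opens to 85 mm and grips with 20 to 120 N. Pads are 22 mm wide; open, the fingers measure 114 mm over their backs; the gripper's body (76 mm by 85 mm) begins 54 mm behind the grasp point. The pads swing forward as they close: fully open they stand 13 mm farther back than shut.
Start: joints at [-1.342, 0.264, 1.604, -0, 1.274, -0.037], TCP at [0.177, -0.651, 0.231] pointing down, gripper open.
Joint ranges: [-2.63, 2.63], [-0.94, 2.18], [0.31, 2.57], [-1.31, 4.45], [0, 2.66], [-2.55, 2.55]. Speed limits (rad/s): [2.57, 2.57, 3.14, 3.14, 3.14, 3.14].

INTERFACE

Orientations are given as a rotation vector (axis times angle).
In Python, from workcell import bot gives the robot as it stands.
- The arm moves only by the shell command python3 -m inch 'ROWS' [FORCE]. ROWS is JSON, a list of rows, each an object of numbers: "dx", "dy", "dz": the shift along the tool's x, y, z in m; "ax", "ay", "az": the turn, a rotation vector about the tool's x, y, z in degrees; "fingers": the opening, from -1 (shut) to 1 (fully open). A call has 1 to 20 rows; each row is the pose to reach, as a shift and turn from the pose measured when the call began, along the tool's axes at that moment; what a row does not reach only later rows make up. A row lasts 1/8 s, in which the tool goes at most 62.5 mm and 10.7 degrees, less where a joint would pass 70% of its speed; a pose out of reach is approached as far as the arm can. A call with a gripper value outside its range is refused whole. The fingers move at their own pace and stop on an object; FORCE is the grip in N (left out, the last holds). Time passes only in rows, so rows that repeat a pose let the fingers close. It gives the time, the measured TCP pose, the force and the opening at its end, in the units of the state.
- bot.read_state(): the state, without advancing time (a new reading comes with each control period).
- bot.read_camera(name): name is "scene" or "side" or "wrist"; returns (picture, depth): 384x512x3 uint8, blue, green, red; 384x512 float32, m along the optical axis (not along the pixel's ray), 0 where there is no reading.
- bot.get_calibration(name): a dict with "intrinsics" (3x3 intrinsics, pixels), "view" (4x4, takes a point from world to camera coordinates). Camera axes: x right, y down, z forward; pixel columns grow to the right and rows downward; lengths in m; the calibration is good to about 2 mm. A picture is of the moment at which its call begins: read the wrist's pose just before it. get_calibration takes no time and is no camera call; for the wrist camera it gives the pose at the moment of the call.
- bot.finish_job(): hands the job in, once; it reports no verdict.
Trained networks look in the newest picture that a camera, given by its name, has taken for a name from the list of things; names that differ only in an ending like _2 or _b are one class to them, and where a whole thing is asked for, a point or a joint stands for the part that bears it (a point fixed in the world has none). Each returns a list of dicts, best first, with "p" (0 to 1); they miss things now and then, are a little off and sometimes report something else, mostly with a low value. They report only what shows in the picture. A call takes as long as a camera call. They do not tell look-alikes from the thing itself.
- bot.masks_of(camera, thing): "region" (384x512 bool, what is visible of it) and "box" ([left, top, right, bottom] in pixels, round what is visible of it).
The state is a dict: "time": time; "q": joint angles; "joint_vel": joint speeds; "joint_torque": joint torques, N m; "tool_pos": TCP position; "tcp_rot": TCP orientation; "wrist_force": force on the tool from outside, world axes, zero at the start; "torque": the same for the moment, N m; "width": opening from 0.0 (shut) to 1.0 (fully open).
Only numpy, scipy, OpenCV 4.12 (cv2) and the standard library are available. Lean on these libraries where they do the work, as an engineer would, in place of code of your own. Each camera call takes 0.05 s, during which the arm holds its last target. There are 200 camera calls.

## Working session

There is one attempt and no reset: what is moved stays moved. The work goes in short steps, Python scripts to look and compute and a shell command to move; the robot and the scene stay as the last step left them, time stands still between calls to the robot, and variables do not carry over. Pictures are saved under pics/ and viewed, about 8 in all and at most 12, crops included, and the job is handed in when it is done.

```bash
mkdir -p pics; ls
cat > h.py <<'E'
import numpy as np, cv2
from workcell import bot
from scipy.spatial.transform import Rotation as R
def cloud(name):
    im,d=bot.read_camera(name); c=bot.get_calibration(name)
    K=np.array(c["intrinsics"]);V=np.array(c["view"])
    v,u=np.mgrid[:d.shape[0],:d.shape[1]]
    P=np.stack([(u-K[0,2])*d/K[0,0],(v-K[1,2])*d/K[1,1],d],-1)
    W=(P-V[:3,3])@V[:3,:3]; W[d==0]=np.nan
    return im,W
E
python3 - <<'E'
from h import *
ims=[]
for n in ["scene","side"]:
    im,W=cloud(n); np.save(n+".npy",W); cv2.imwrite(n+".png",im); ims.append(im)
    for t in ["case","cassette","lid","mat","bottle","mug","wedge","stand","spatula"]:
        for r in bot.masks_of(n,t)[:3]:
            m=r["region"]; print(n,t,round(r["p"],2),np.round(r["box"]),np.round(np.nanmedian(W[m],0),3))
cv2.imwrite("pics/a.png",ims[0]);cv2.imwrite("pics/b.png",ims[1])
E
```

```text
pics
scene case 0.67 [266. 143. 342. 237.] [0.587 0.176 0.064]
scene case 0.59 [275. 137. 314. 169.] [0.257 0.249 0.068]
scene case 0.58 [264. 168. 303. 192.] [0.413 0.125 0.048]
scene cassette 0.84 [270. 187. 307. 208.] [0.543 0.095 0.066]
scene lid 0.86 [306. 144. 342. 206.] [0.578 0.19  0.153]
scene lid 0.86 [263. 169. 300. 185.] [0.404 0.126 0.048]
scene lid 0.6 [274. 137. 316. 154.] [0.224 0.257 0.07 ]
scene mat 0.96 [169. 198. 252. 257.] [ 0.546 -0.171  0.004]
scene mat 0.42 [232. 254. 273. 273.] [ 0.758 -0.105  0.017]
scene mat 0.15 [309. 142. 340. 206.] [0.578 0.19  0.15 ]
scene bottle 0.75 [290. 224. 315. 269.] [0.797 0.022 0.068]
scene mug 0.86 [374. 175. 416. 212.] [0.627 0.432 0.062]
scene wedge 0.9 [230. 257. 269. 276.] [ 0.757 -0.104  0.017]
scene stand 0.97 [ 94. 214. 151. 284.] [ 0.676 -0.429  0.012]
scene spatula 0.9 [107. 210. 132. 253.] [ 0.489 -0.441  0.006]
side case 0.94 [133. 127. 183. 174.] [0.227 0.239 0.066]
side case 0.88 [244. 108. 291. 208.] [0.582 0.177 0.082]
side case 0.73 [197. 162. 227. 192.] [0.403 0.111 0.046]
side cassette 0.57 [250. 156. 267. 186.] [0.537 0.085 0.08 ]
side cassette 0.34 [203. 333. 286. 366.] [ 0.504 -0.442  0.004]
side lid 0.81 [244. 106. 286. 160.] [0.573 0.188 0.148]
side lid 0.74 [137. 124. 181. 161.] [0.218 0.254 0.068]
side lid 0.6 [195. 163. 227. 193.] [0.402 0.12  0.046]
side mat 0.75 [208. 223. 306. 293.] [ 0.532 -0.181  0.003]
side bottle 0.67 [329. 168. 346. 210.] [0.778 0.011 0.069]
side mug 0.57 [256.  98. 282. 113.] [0.616 0.468 0.085]
side mug 0.26 [328. 166. 348. 207.] [0.778 0.011 0.069]
side wedge 0.64 [327. 217. 344. 248.] [ 0.749 -0.112  0.017]
side wedge 0.43 [206. 222. 311. 292.] [ 0.532 -0.181  0.003]
side stand 0.81 [310. 306. 358. 363.] [ 0.672 -0.429  0.008]
side spatula 0.96 [203. 334. 290. 362.] [ 0.505 -0.442  0.004]
```

View pics/a.png

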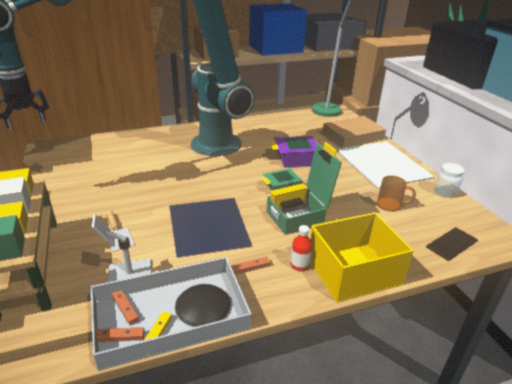

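View pics/b.png

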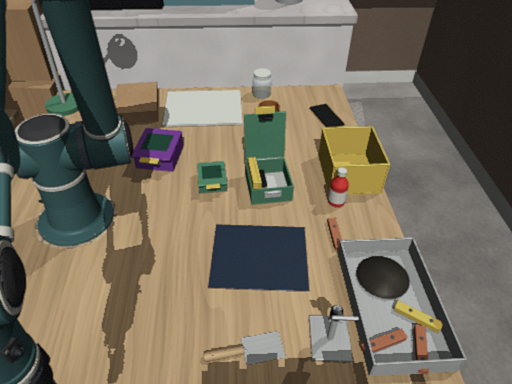

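Run:
```python
from h import *
s=bot.read_state(); print(s["time"],s["tool_pos"],s["tcp_rot"],s["width"]); print(np.round(R.from_rotvec(s["tcp_rot"]).as_matrix(),3))
V=np.array(bot.get_calibration("wrist")["view"]); print("cam",-V[:3,:3].T@V[:3,3],"axes\n",np.round(V[:3,:3],3), bot.get_calibration("wrist")["intrinsics"])
```

```text
1.0 [ 0.17732291 -0.65129242  0.23128209] [ 3.11386194e+00  4.16353966e-01 -2.92651630e-05] 1.0028728607077178
[[ 0.965  0.263 -0.   ]
 [ 0.263 -0.965 -0.   ]
 [-0.     0.    -1.   ]]
cam [ 0.2425507  -0.63370758  0.3731685 ] axes
 [[ 0.263 -0.965 -0.001]
 [-0.93  -0.254  0.267]
 [-0.258 -0.069 -0.964]] [[267.29168549   0.         254.21012224]
 [  0.         267.29168549 191.95183501]
 [  0.           0.           1.        ]]
```

```bash
python3 -m inch '[{"dz":-0.05},{"dx":0.04,"dy":-0.045,"dz":-0.1,"az":-6},{"dx":0.08,"dy":-0.09,"dz":-0.15,"az":-12},{"dx":0.12,"dy":-0.138,"dz":-0.15,"az":-18},{"dx":0.16,"dy":-0.184,"dz":-0.15,"az":-24},{"dx":0.2,"dy":-0.23,"dz":-0.15,"az":-30},{"dx":0.24,"dy":-0.277,"dz":-0.15,"az":-36},{"dx":0.28,"dy":-0.323,"dz":-0.15,"az":-42},{"dx":0.32,"dy":-0.37,"dz":-0.15,"az":-48},{"dx":0.36,"dy":-0.417,"dz":-0.15,"az":-54},{"dx":0.4,"dy":-0.463,"dz":-0.15,"az":-60},{"dx":0.44,"dy":-0.51,"dz":-0.15,"az":-66},{"dx":0.48,"dy":-0.557,"dz":-0.15,"az":-72},{"dx":0.52,"dy":-0.604,"dz":-0.15,"az":-75},{"dx":0.55,"dy":-0.64,"dz":-0.15,"az":-75},{"dx":0.565,"dy":-0.656,"dz":-0.15,"az":-75},{"dx":0.565,"dy":-0.656,"dz":-0.15,"az":-75}]'
cat >> h.py <<'E'
def st():
    s=bot.read_state(); print("t",s["time"],"q",np.round(s["q"],3),"p",np.round(s["tool_pos"],4),"w",round(s["width"],3),"F",np.round(s["wrist_force"],1)); print(np.round(R.from_rotvec(s["tcp_rot"]).as_matrix(),3)); return s
E
python3 - <<'E'
from h import *
st(); im,W=cloud("wrist"); np.save("w.npy",W); cv2.imwrite("pics/c.png",im)
for t in ["case","cassette","lid"]:
    for r in bot.masks_of("wrist",t)[:2]:
        m=r["region"]; print(t,round(r["p"],2),np.round(r["box"]),np.round(np.nanmedian(W[m],0),3))
E
```

```text
t 1.0 q [-1.342  0.264  1.604 -0.     1.274 -0.037] p [ 0.1773 -0.6513  0.2313] w 1.003 F [-0.9  0.4 -0.7]
[[ 0.965  0.263 -0.   ]
 [ 0.263 -0.965 -0.   ]
 [-0.     0.    -1.   ]]invalid input at $[0]: expected keys dx, dy, dz, ax, ay, az, fingers
```

View pics/c.png

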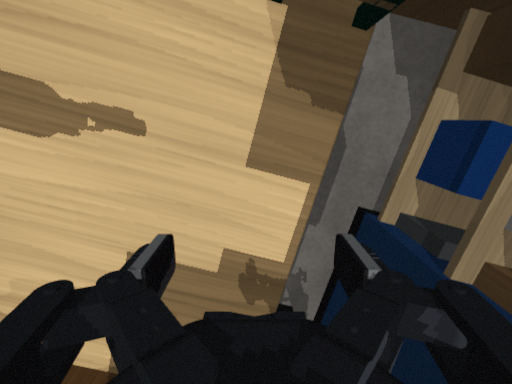

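```bash
python3 -m inch '[{"dx":0,"dy":0,"dz":-0.05,"ax":0,"ay":0,"az":0,"fingers":1},{"dx":0.04,"dy":-0.046,"dz":-0.1,"ax":0,"ay":0,"az":-6,"fingers":1},{"dx":0.08,"dy":-0.092,"dz":-0.13,"ax":0,"ay":0,"az":-12,"fingers":1},{"dx":0.12,"dy":-0.138,"dz":-0.15,"ax":0,"ay":0,"az":-18,"fingers":1},{"dx":0.16,"dy":-0.184,"dz":-0.15,"ax":0,"ay":0,"az":-24,"fingers":1},{"dx":0.20,"dy":-0.23,"dz":-0.15,"ax":0,"ay":0,"az":-30,"fingers":1},{"dx":0.24,"dy":-0.277,"dz":-0.15,"ax":0,"ay":0,"az":-36,"fingers":1},{"dx":0.28,"dy":-0.323,"dz":-0.15,"ax":0,"ay":0,"az":-42,"fingers":1},{"dx":0.32,"dy":-0.37,"dz":-0.15,"ax":0,"ay":0,"az":-48,"fingers":1},{"dx":0.36,"dy":-0.417,"dz":-0.15,"ax":0,"ay":0,"az":-54,"fingers":1},{"dx":0.40,"dy":-0.463,"dz":-0.15,"ax":0,"ay":0,"az":-60,"fingers":1},{"dx":0.44,"dy":-0.51,"dz":-0.15,"ax":0,"ay":0,"az":-66,"fingers":1},{"dx":0.48,"dy":-0.557,"dz":-0.15,"ax":0,"ay":0,"az":-72,"fingers":1},{"dx":0.52,"dy":-0.604,"dz":-0.15,"ax":0,"ay":0,"az":-75,"fingers":1},{"dx":0.55,"dy":-0.64,"dz":-0.15,"ax":0,"ay":0,"az":-75,"fingers":1},{"dx":0.565,"dy":-0.656,"dz":-0.15,"ax":0,"ay":0,"az":-75,"fingers":1},{"dx":0.565,"dy":-0.656,"dz":-0.15,"ax":0,"ay":0,"az":-75,"fingers":1},{"dx":0.565,"dy":-0.656,"dz":-0.15,"ax":0,"ay":0,"az":-75,"fingers":1}]'
python3 - <<'E'
from h import *
st(); im,W=cloud("wrist"); np.save("w.npy",W); cv2.imwrite("pics/d.png",im)
for t in ["case","cassette","lid"]:
    for r in bot.masks_of("wrist",t)[:2]:
        m=r["region"]; print(t,round(r["p"],2),np.round(r["box"]),np.round(np.nanmedian(W[m],0),3)); np.save(t+"_m.npy",m) if r["p"]>.5 else 0
E
```

```text
time: 3.45
tool_pos: [0.5498, 0.1289, 0.3814]
tcp_rot: [2.218, 2.225, -0.001]
wrist_force: [0.4, -0.8, -0.1]
width: 0.996
t 3.45 q [ 1.870e-01 -2.000e-03  1.631e+00 -1.000e-03  1.512e+00  1.840e-01] p [0.5498 0.1289 0.3814] w 0.996 F [ 0.4 -0.8 -0.1]
[[-0.003  1.    -0.   ]
 [ 1.     0.003 -0.001]
 [-0.001 -0.    -1.   ]]
case 0.74 [213. 105. 331. 212.] [0.588 0.152 0.053]
case 0.69 [  0.   2. 109. 133.] [0.231 0.273 0.067]
cassette 0.58 [233. 139. 266. 214.] [0.539 0.105 0.082]
lid 0.87 [216. 103. 334. 134.] [0.568 0.196 0.217]
lid 0.84 [  2.   5.  91. 136.] [0.219 0.272 0.068]
```

View pics/d.png

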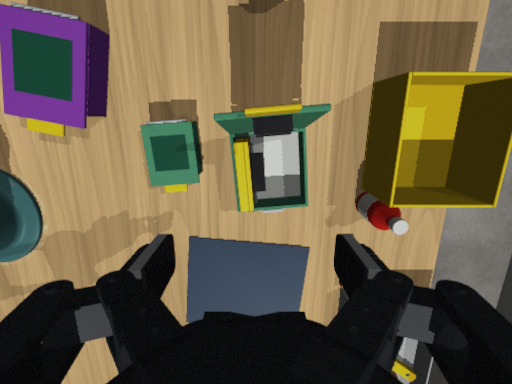

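Run:
```python
from h import *
W=np.load("w.npy"); im=cv2.imread("pics/d.png"); hsv=cv2.cvtColor(im,cv2.COLOR_BGR2HSV)
box=lambda P:cv2.minAreaRect((P[:,:2]*1000).astype(np.float32))
u=np.zeros(W.shape[:2],bool); u[95:220,205:340]=1
yel=(hsv[...,0]>20)&(hsv[...,0]<35)&(hsv[...,1]>150)
m=u&yel&(W[...,2]>.076)&(W[...,2]<.092)&(W[...,1]<.18); P=W[m]; print("cass",len(P),box(P),P[:,2].mean())
c=P.mean(0); e=np.linalg.svd((P-c)[:,:2],full_matrices=0)[2][0]; print(c,np.degrees(np.arctan2(*e[::-1])))
g=(hsv[...,0]>60)&(hsv[...,0]<90)&(hsv[...,1]>80)
m=u&g&(W[...,2]>.054)&(W[...,2]<.066); P=W[m]; print("rim",len(P),box(P),P.min(0),P.max(0))
# rim right and front edges by percentiles
m=u&g&(W[...,2]>.085)&(W[...,1]>.15); P=W[m]; print("lid",len(P),P.min(0),P.max(0),box(P))
c=P.mean(0); n=np.linalg.svd(P-c,full_matrices=0)[2][2]; print(c,n)
for n_ in["scene","side"]:
    W=np.load(n_+".npy"); im=cv2.imread(n_+".png"); hsv=cv2.cvtColor(im,cv2.COLOR_BGR2HSV)
    g=(hsv[...,0]>60)&(hsv[...,0]<90)&(hsv[...,1]>80)
    y=(hsv[...,0]>20)&(hsv[...,0]<35)&(hsv[...,1]>150)
    reg=(abs(W[...,0]-.59)<.12)&(abs(W[...,1]-.1)<.15)
    P=W[reg&g&(W[...,2]>.09)];c=P.mean(0);print(n_,"lid",c,np.linalg.svd(P-c,full_matrices=0)[2][2],P.max(0),P.min(0))
    P=W[reg&y&(W[...,2]>.077)&(W[...,2]<.09)&(W[...,1]<.17)];print("cas",len(P),box(P),P.min(0),P.max(0))
    P=W[reg&g&(W[...,2]>.054)&(W[...,2]<.066)];print("rim",len(P),box(P))
```

```text
cass 991 ((532.5105590820312, 100.08978271484375), (24.0954647064209, 119.96001434326172), 5.006901264190674) 0.08297609534928359
[0.53249343 0.10268723 0.0829761 ] -85.0676810512114
rim 563 ((577.3564453125, 106.7103042602539), (127.68350219726562, 140.7482452392578), 4.9830145835876465) [0.50851077 0.03291075 0.05406393] [0.64667827 0.18179364 0.06585735]
lid 1150 [0.50509216 0.17438345 0.08533689] [0.63270901 0.2111006  0.21956359] ((569.2393188476562, 192.70138549804688), (126.86373138427734, 26.44794464111328), 4.990815162658691)
[0.56719271 0.19522439 0.18399222] [ 0.08500139 -0.98175548  0.17009098]
scene lid [0.57649529 0.19000318 0.14933975] [-0.0850056   0.98459688 -0.15278424] [0.63539753 0.2073725  0.22108085] [0.50659086 0.1730351  0.09021114]
cas 208 ((533.4031372070312, 99.76504516601562), (29.93972396850586, 120.15182495117188), 6.0430474281311035) [0.51702651 0.03912751 0.07703209] [0.54873176 0.16006345 0.08838358]
rim 69 ((594.2052001953125, 107.82963562011719), (97.54398345947266, 143.81436157226562), 3.860203504562378)
side lid [0.56917359 0.1885686  0.15276252] [-0.08481273  0.98555814 -0.14656726] [0.63193774 0.20833409 0.2200471 ] [0.50861773 0.17012616 0.09003325]
cas 37 ((533.5177001953125, 95.84255981445312), (23.535696029663086, 121.12380981445312), 5.210961818695068) [0.51710127 0.03565241 0.07732547] [0.54942058 0.15632602 0.0859434 ]
rim 192 ((577.2686767578125, 104.95091247558594), (126.25443267822266, 151.45657348632812), 5.101187705993652)
```

```bash
python3 -m inch '[{"dx":-0.042,"dy":-0.016,"dz":0.05,"ax":0,"ay":0,"az":-5,"fingers":-0.4},{"dx":-0.042,"dy":-0.016,"dz":0.1,"ax":0,"ay":0,"az":-5,"fingers":-0.4},{"dx":-0.042,"dy":-0.016,"dz":0.15,"ax":0,"ay":0,"az":-5,"fingers":-0.4},{"dx":-0.042,"dy":-0.016,"dz":0.2,"ax":0,"ay":0,"az":-5,"fingers":-0.4},{"dx":-0.042,"dy":-0.016,"dz":0.23,"ax":0,"ay":0,"az":-5,"fingers":-0.4},{"dx":-0.042,"dy":-0.016,"dz":0.23,"ax":0,"ay":0,"az":-5,"fingers":-0.4},{"dx":-0.042,"dy":-0.016,"dz":0.23,"ax":0,"ay":0,"az":-5,"fingers":-0.4}]' 100
python3 - <<'E'
from h import *
s=st(); im,W=cloud("wrist"); np.save("w2.npy",W); cv2.imwrite("pics/e.png",im)
M=R.from_rotvec(s["tcp_rot"]).as_matrix(); T=(W-s["tool_pos"])@M
for sg in (-1,1):
    m=(abs(T[...,0])<.03)&(T[...,1]*sg>.005)&(T[...,1]*sg<.06)&(T[...,2]>-.05)&(T[...,2]<.03)
    Q=T[m]; print(len(Q),np.round(np.percentile(Q,[0,2,50,98,100],axis=0),4))
hsv=cv2.cvtColor(im,cv2.COLOR_BGR2HSV); yel=(hsv[...,0]>20)&(hsv[...,0]<35)&(hsv[...,1]>150)
m=yel&(W[...,2]>.076)&(W[...,2]<.092)&(W[...,1]<.18)&(abs(W[...,0]-.53)<.05); P=W[m]; print(len(P),cv2.minAreaRect((P[:,:2]*1000).astype(np.float32)), P[:,2].mean())
Q=T[m]; print("cass in tool", np.round(np.percentile(Q,[1,50,99],axis=0),4))
E
```

```text
time: 4.53
tool_pos: [0.5353, 0.0864, 0.1535]
tcp_rot: [2.119, 2.316, 0.003]
wrist_force: [1.0, -0.4, 0.2]
width: 0.3
t 4.525 q [ 0.114  0.075  1.973 -0.     1.091  0.026] p [0.5353 0.0864 0.1535] w 0.3 F [ 1.  -0.4  0.2]
[[-0.089  0.996  0.003]
 [ 0.996  0.089  0.   ]
 [-0.     0.003 -1.   ]]
1885 [[-0.0111 -0.0441 -0.05  ]
 [-0.0088 -0.0387 -0.0496]
 [ 0.0089 -0.0166 -0.0369]
 [ 0.0137 -0.0122 -0.0054]
 [ 0.0144 -0.0121 -0.0002]]
1876 [[-0.0117  0.0132 -0.05  ]
 [-0.009   0.0133 -0.0497]
 [ 0.0088  0.0176 -0.0369]
 [ 0.0138  0.0395 -0.0052]
 [ 0.0144  0.0453 -0.0006]]
4083 ((532.6032104492188, 99.76570129394531), (23.93543243408203, 119.99079895019531), 5.043742656707764) 0.08367222333667097
cass in tool [[-0.0439 -0.0134  0.0682]
 [ 0.0205 -0.0019  0.0698]
 [ 0.0721  0.0099  0.0715]]
```

View pics/e.png

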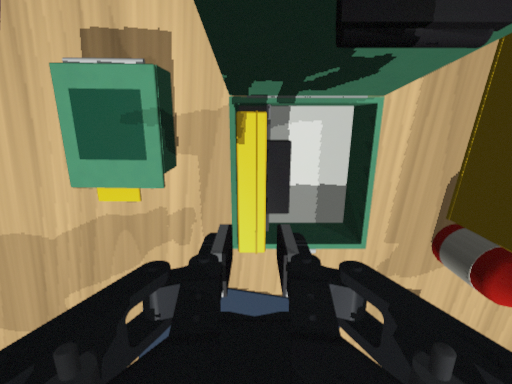

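```bash
python3 -m inch '[{"dx":0,"dy":-0.002,"dz":0,"ax":0,"ay":0,"az":0,"fingers":0},{"dx":0,"dy":-0.002,"dz":0,"ax":0,"ay":0,"az":0,"fingers":0},{"dx":0,"dy":-0.002,"dz":0.03,"ax":0,"ay":0,"az":0,"fingers":0},{"dx":0,"dy":-0.002,"dz":0.06,"ax":0,"ay":0,"az":0,"fingers":0},{"dx":0,"dy":-0.002,"dz":0.08,"ax":0,"ay":0,"az":0,"fingers":0},{"dx":0,"dy":-0.002,"dz":0.091,"ax":0,"ay":0,"az":0,"fingers":0},{"dx":0,"dy":-0.002,"dz":0.091,"ax":0,"ay":0,"az":0,"fingers":0},{"dx":0,"dy":-0.002,"dz":0.091,"ax":0,"ay":0,"az":0,"fingers":-1},{"dx":0,"dy":-0.002,"dz":0.091,"ax":0,"ay":0,"az":0,"fingers":-1},{"dx":0,"dy":-0.002,"dz":0.091,"ax":0,"ay":0,"az":0,"fingers":-1},{"dx":0,"dy":-0.002,"dz":0.091,"ax":0,"ay":0,"az":0,"fingers":-1}]' 110
```

```text
time: 5.95
tool_pos: [0.5349, 0.0865, 0.0645]
tcp_rot: [2.118, 2.315, 0.007]
wrist_force: [-2.5, -0.7, 6.0]
width: 0.253
```

```bash
python3 -m inch '[{"dx":0,"dy":0,"dz":-0.01,"ax":0,"ay":0,"az":0,"fingers":-1},{"dx":0,"dy":0,"dz":-0.03,"ax":0,"ay":0,"az":0,"fingers":-1},{"dx":0,"dy":0,"dz":-0.06,"ax":0,"ay":0,"az":0,"fingers":-1},{"dx":0,"dy":0,"dz":-0.09,"ax":0,"ay":0,"az":0,"fingers":-1},{"dx":0,"dy":0,"dz":-0.12,"ax":0,"ay":0,"az":0,"fingers":-1},{"dx":0,"dy":0,"dz":-0.14,"ax":0,"ay":0,"az":0,"fingers":-1},{"dx":0,"dy":0,"dz":-0.14,"ax":0,"ay":0,"az":0,"fingers":-1}]'
python3 - <<'E'
from h import *
s=st(); im,W=cloud("scene"); np.save("scene2.npy",W); cv2.imwrite("scene2.png",im)
for r in bot.masks_of("scene","cassette")[:2]: print(r["p"],r["box"],np.nanpercentile(W[r["region"]],[2,50,98],axis=0).round(3))
P=[]
im,W=cloud("wrist");M=R.from_rotvec(s["tcp_rot"]).as_matrix(); T=(W-s["tool_pos"])@M
hsv=cv2.cvtColor(im,cv2.COLOR_BGR2HSV); yel=(hsv[...,0]>20)&(hsv[...,0]<35)&(hsv[...,1]>150)
m=yel&(abs(T[...,1])<.05)&(abs(T[...,2])<.1)&(abs(T[...,0])<.12); Q=T[m]; print(len(Q),np.percentile(Q,[1,10,50,90,99],axis=0).round(4))
# FK fit
D=[([-1.342,.264,1.604,1.274],(np.hypot(.1773,.6513),.2313)),([.187,-.002,1.631,1.512],(np.hypot(.5498,.1289),.3814)),([.114,.075,1.973,1.091],(np.hypot(.5353,.0864),.1535)),(list(np.array(s["q"])[[0,1,2,4]]),(np.hypot(*s["tool_pos"][:2]),s["tool_pos"][2]))]
from scipy.optimize import least_squares
f=lambda p:np.concatenate([[p[0]+p[1]*np.sin(q[1])+p[2]*np.sin(q[1]+q[2])-r, p[3]+p[1]*np.cos(q[1])+p[2]*np.cos(q[1]+q[2])-z] for q,(r,z) in D])
o=least_squares(f,[0,.4,.4,0]); print(o.x,o.fun)
E
```

```text
time: 6.82
tool_pos: [0.5355, 0.0866, 0.2067]
tcp_rot: [2.116, 2.313, 0.012]
wrist_force: [1.0, -0.6, -3.2]
width: 0.253
t 6.825 q [ 0.115  0.024  1.923 -0.     1.184  0.026] p [0.5355 0.0866 0.2067] w 0.253 F [ 1.  -0.6 -3.2]
[[-0.089  0.996  0.011]
 [ 0.996  0.089  0.001]
 [ 0.     0.011 -1.   ]]
0.66 [270.8, 142.8, 311.3, 179.7] [[0.351 0.04  0.07 ]
 [0.545 0.093 0.194]
 [0.57  0.19  0.229]]
11068 [[-0.0337 -0.0137 -0.0188]
 [-0.0192 -0.0113 -0.0161]
 [ 0.0336 -0.001  -0.0152]
 [ 0.1103  0.0154 -0.0141]
 [ 0.1117  0.0465 -0.0104]]
[ 0.00412832  0.50486252  0.56387648 -0.09086453] [ 2.33610937e-05  7.65967102e-05  1.33212053e-03 -2.04179380e-04
  6.11405755e-04  9.19249646e-05 -1.96688730e-03  3.56573680e-05]
```

```bash
cat > fk.py <<'E'
import numpy as np
from scipy.spatial.transform import Rotation as R
from scipy.optimize import least_squares
lo=np.array([-2.63,-.94,.31,-1.31,0,-2.55])+.05; hi=np.array([2.63,2.18,2.57,4.45,2.66,2.55])-.05
LT=.25
def fk(q,LT=LT,sg=1):
    a=R.from_euler("ZYYZYZ",[0]*0) if 0 else None
    B=R.from_euler("z",q[0]); A=B*R.from_euler("y",q[1]); F=A*R.from_euler("y",q[2])
    T=F*R.from_euler("z",sg*q[3])*R.from_euler("y",q[4])*R.from_euler("z",q[5]+np.pi/2)
    p=B.apply([.004,0,-.091+LT])+A.apply([0,0,.505])+F.apply([0,0,.564])+T.apply([0,0,LT])
    return p,T
def ik(p,T,q0,LT=LT):
    def f(q):
        pp,TT=fk(q,LT); return np.r_[(pp-p)*5,(TT.inv()*T).as_rotvec()]
    o=least_squares(f,np.clip(q0,lo+1e-3,hi-1e-3),bounds=(lo,hi)); return o.x,np.abs(o.fun).max()
E
python3 - <<'E'
from fk import *
print(fk([.115,.024,1.923,0,1.184,.026])[0],np.round(fk([.115,.024,1.923,0,1.184,.026])[1].as_matrix(),2))
R0=R.from_matrix(np.array([[0,1,0],[1,0,0],[0,0,-1.]]))
for LT in(.2,.3):
  for pos in([.5,-.18],[.6,-.18]):
    for th in(40,60,75):
        ok=[]
        for yaw in range(-180,180,15): # tool x heading = 90+yaw
            T=R.from_euler("z",yaw,degrees=True)*R0*R.from_euler("x",-th,degrees=True)
            p=np.array([*pos,.003+.0645*np.cos(np.radians(th))+.012*np.sin(np.radians(th))])
            b=min((ik(p,T,[np.arctan2(pos[1],pos[0]),.3,1.7,a,1.2,c],LT) for a,c in((.0,0),(.8,-1),(-.8,1),(.8,1),(-.8,-1),(1.5,-2))),key=lambda t:t[1])
            if b[1]<.01: ok.append((yaw,np.round(b[0],1).tolist()))
        print(LT,pos,th,ok)
E
```

```text
[0.53973544 0.06234465 0.20665934] [[-0.09  1.    0.01]
 [ 1.    0.09  0.  ]
 [ 0.    0.01 -1.  ]]
0.2 [0.5, -0.18] 40 [(-135, [-0.1, 0.3, 1.9, -0.6, 1.4, 2.5]), (-120, [-0.1, 0.3, 2.0, -0.7, 1.2, 2.3]), (-105, [-0.1, 0.2, 2.1, -0.8, 1.1, 2.2]), (-90, [-0.1, 0.2, 2.2, -0.9, 1.0, 2.1]), (-75, [-0.1, 0.1, 2.2, -1.0, 0.8, 1.9]), (-60, [-0.2, 0.1, 2.3, -1.1, 0.6, 1.8]), (-45, [-0.2, 0.0, 2.3, -1.1, 0.4, 1.6]), (-30, [-0.3, 0.0, 2.4, -1.0, 0.2, 1.2]), (-15, [-0.4, 0.0, 2.4, 0.7, 0.1, -0.8]), (0, [-0.5, 0.0, 2.3, 1.1, 0.3, -1.5]), (15, [-0.5, 0.1, 2.3, 1.1, 0.5, -1.7]), (30, [-0.6, 0.1, 2.2, 1.0, 0.7, -1.9]), (45, [-0.6, 0.2, 2.2, 0.9, 0.9, -2.0]), (60, [-0.6, 0.2, 2.1, 0.8, 1.1, -2.2]), (75, [-0.6, 0.3, 2.0, 0.7, 1.2, -2.3]), (90, [-0.6, 0.3, 2.0, 0.6, 1.3, -2.4])]
0.2 [0.5, -0.18] 60 [(-120, [-0.1, 0.4, 2.0, -0.9, 1.5, 2.5]), (-105, [-0.0, 0.4, 2.1, -1.1, 1.3, 2.4]), (-90, [-0.0, 0.3, 2.2, -1.2, 1.2, 2.4]), (15, [-0.6, 0.1, 2.4, 1.8, 0.7, -2.5]), (30, [-0.7, 0.2, 2.3, 1.5, 0.9, -2.4]), (45, [-0.7, 0.3, 2.2, 1.3, 1.1, -2.4]), (60, [-0.7, 0.3, 2.1, 1.1, 1.3, -2.4]), (75, [-0.7, 0.4, 2.0, 0
[... 2252 characters left out ...]
, 0.5, 1.8]), (-30, [-0.2, 0.1, 2.3, -1.3, 0.2, 1.5]), (-15, [-0.3, 0.1, 2.3, 0.7, 0.1, -0.8]), (0, [-0.4, 0.1, 2.3, 1.3, 0.3, -1.6]), (15, [-0.5, 0.2, 2.2, 1.2, 0.5, -1.8]), (30, [-0.6, 0.2, 2.1, 1.1, 0.7, -1.9]), (45, [-0.6, 0.3, 2.0, 0.9, 0.9, -2.0]), (60, [-0.6, 0.4, 1.9, 0.8, 1.1, -2.2]), (75, [-0.6, 0.5, 1.8, 0.7, 1.2, -2.3]), (90, [-0.6, 0.5, 1.7, 0.6, 1.4, -2.4])]
0.3 [0.6, -0.18] 60 [(-120, [0.1, 0.7, 1.6, -0.8, 1.6, 2.5]), (-105, [0.1, 0.6, 1.8, -1.0, 1.4, 2.5]), (-90, [0.1, 0.5, 2.0, -1.1, 1.2, 2.4]), (30, [-0.7, 0.4, 2.2, 1.6, 0.9, -2.5]), (45, [-0.7, 0.5, 2.1, 1.3, 1.1, -2.5]), (60, [-0.7, 0.6, 1.9, 1.1, 1.3, -2.5]), (75, [-0.7, 0.6, 1.8, 0.9, 1.4, -2.5])]
0.3 [0.6, -0.18] 75 []
```

```bash
python3 -m inch '[{"dx":-0.04,"dy":0.002,"dz":-0.03,"ax":0,"ay":0,"az":-5,"fingers":-1},{"dx":-0.09,"dy":0.002,"dz":-0.03,"ax":0,"ay":0,"az":-13,"fingers":-1},{"dx":-0.14,"dy":0.002,"dz":-0.03,"ax":0,"ay":0,"az":-21,"fingers":-1},{"dx":-0.19,"dy":0.002,"dz":-0.03,"ax":0,"ay":0,"az":-30,"fingers":-1},{"dx":-0.23,"dy":0.002,"dz":-0.03,"ax":0,"ay":0,"az":-38,"fingers":-1},{"dx":-0.258,"dy":0.002,"dz":-0.03,"ax":0,"ay":0,"az":-45,"fingers":-1},{"dx":-0.258,"dy":0.002,"dz":-0.03,"ax":0,"ay":0,"az":-45,"fingers":-1}]'
python3 -m inch '[{"dx":0,"dy":0,"dz":0,"ax":-8,"ay":0,"az":0,"fingers":-1},{"dx":0,"dy":0,"dz":0,"ax":-16,"ay":0,"az":0,"fingers":-1},{"dx":0,"dy":0,"dz":0,"ax":-24,"ay":0,"az":0,"fingers":-1},{"dx":0,"dy":0,"dz":0,"ax":-32,"ay":0,"az":0,"fingers":-1},{"dx":0,"dy":0,"dz":0,"ax":-40,"ay":0,"az":0,"fingers":-1},{"dx":0,"dy":0,"dz":0,"ax":-48,"ay":0,"az":0,"fingers":-1},{"dx":0,"dy":0,"dz":0,"ax":-54,"ay":0,"az":0,"fingers":-1},{"dx":0,"dy":0,"dz":0,"ax":-60,"ay":0,"az":0,"fingers":-1},{"dx":0,"dy":0,"dz":0,"ax":-60,"ay":0,"az":0,"fingers":-1}]'
python3 - <<'E'
from h import *
from fk import *
import fk as F
s=st()
f=lambda L:np.linalg.norm(F.fk(s["q"],L)[0]-s["tool_pos"])
for sg in(1,-1):print(sg,[ (L,np.round(F.fk(s["q"],L,sg)[0],3).tolist()) for L in(.15,.2,.25,.3)],np.round(F.fk(s["q"],.2,sg)[1].as_matrix(),2))
E
```

```text
time: 7.85
tool_pos: [0.557, -0.1723, 0.2311]
tcp_rot: [1.076, 2.951, 0.002]
wrist_force: [-0.6, 0.4, -4.3]
width: 0.257
time: 8.98
tool_pos: [0.5555, -0.1715, 0.2276]
tcp_rot: [0.85, 2.312, 1.338]
wrist_force: [0.1, 0.2, -4.3]
width: 0.255
t 8.975 q [-0.884  0.193  2.048  1.046  1.385 -2.233] p [ 0.5555 -0.1715  0.2276] w 0.255 F [ 0.1  0.2 -4.3]
[[-0.764  0.327  0.555]
 [ 0.645  0.379  0.664]
 [ 0.007  0.866 -0.5  ]]
1 [(0.15, [0.428, -0.32, 0.129]), (0.2, [0.455, -0.287, 0.154]), (0.25, [0.483, -0.254, 0.179]), (0.3, [0.511, -0.22, 0.204])] [[-0.76  0.33  0.56]
 [ 0.64  0.38  0.66]
 [ 0.01  0.87 -0.5 ]]
-1 [(0.15, [0.23, -0.482, 0.129]), (0.2, [0.192, -0.503, 0.154]), (0.25, [0.154, -0.523, 0.179]), (0.3, [0.116, -0.544, 0.204])] [[-0.54 -0.36 -0.76]
 [-0.03  0.91 -0.41]
 [ 0.84 -0.2  -0.5 ]]
```

```bash
sed -i 's/^LT=.25/LT=.35/; s/\[.004,0,-.091+LT\]/[.004,.0245,-.091+LT]/' fk.py
python3 - <<'E'
from fk import *
import numpy as np
q=[-0.884,0.193,2.048,1.046,1.385,-2.233]
for L in(.33,.35,.37): print(L,fk(q,L)[0])
T=fk(q)[1]
from h import bot
s=bot.read_state(); T=R.from_rotvec(s["tcp_rot"]);
for L in(.33,.36):
  for xy in([.5555,-.1715],[.58,-.15],[.60,-.17],[.62,-.12]):
    for dt in(0,):
      for z in (.1,.05,.035):
        x,e=ik(np.array([*xy,z]),T,q,L); print(L,xy,z,np.round(x,2),round(e,4))
E
```

```text
0.33 [ 0.54649075 -0.18517979  0.2190845 ]
0.35 [ 0.55760194 -0.17190263  0.22907158]
0.37 [ 0.56871313 -0.15862548  0.23905866]
0.33 [0.5555, -0.1715] 0.1 [-0.85  0.38  2.1   1.12  1.26 -2.44] 0.0
0.33 [0.5555, -0.1715] 0.05 [-0.85  0.47  2.09  1.13  1.22 -2.5 ] 0.012
0.33 [0.5555, -0.1715] 0.035 [-0.85  0.49  2.08  1.13  1.2  -2.5 ] 0.024
0.33 [0.58, -0.15] 0.1 [-0.79  0.38  2.09  1.16  1.22 -2.42] 0.0
0.33 [0.58, -0.15] 0.05 [-0.79  0.47  2.09  1.19  1.19 -2.5 ] 0.0044
0.33 [0.58, -0.15] 0.035 [-0.79  0.5   2.08  1.18  1.18 -2.5 ] 0.0162
0.33 [0.6, -0.17] 0.1 [-0.79  0.42  2.03  1.15  1.23 -2.4 ] 0.0
0.33 [0.6, -0.17] 0.05 [-0.79  0.51  2.03  1.18  1.2  -2.48] 0.0
0.33 [0.6, -0.17] 0.035 [-0.79  0.54  2.03  1.19  1.19 -2.5 ] 0.0039
0.33 [0.62, -0.12] 0.1 [-0.7   0.4   2.07  1.22  1.17 -2.39] 0.0
0.33 [0.62, -0.12] 0.05 [-0.7   0.49  2.07  1.26  1.14 -2.48] 0.0
0.33 [0.62, -0.12] 0.035 [-0.7   0.52  2.06  1.26  1.14 -2.5 ] 0.0036
0.36 [0.5555, -0.1715] 0.1 [-0.9   0.41  2.09  1.09  1.27 -2.47] 0.0
0.36 [0.5555, -0.1715] 0.05 [-0.89  0.5   2.07  1.09  1.23 -2.5 ] 0.0273
0.36 [0.5555, -0.1715] 0.035 [-0.89  0.52  2.07  1.09  1.21 -2.5 ] 0.0385
0.36 [0.58, -0.15] 0.1 [-0.84  0.41  2.09  1.13  1.24 -2.46] 0.0
0.36 [0.58, -0.15] 0.05 [-0.83  0.5   2.08  1.14  1.2  -2.5 ] 0.0196
0.36 [0.58, -0.15] 0.035 [-0.83  0.53  2.07  1.14  1.19 -2.5 ] 0.0306
0.36 [0.6, -0.17] 0.1 [-0.84  0.45  2.03  1.13  1.25 -2.43] 0.0
0.36 [0.6, -0.17] 0.05 [-0.84  0.54  2.02  1.15  1.21 -2.5 ] 0.0075
0.36 [0.6, -0.17] 0.035 [-0.83  0.56  2.01  1.14  1.2  -2.5 ] 0.0183
0.36 [0.62, -0.12] 0.1 [-0.75  0.42  2.07  1.2   1.19 -2.43] 0.0
0.36 [0.62, -0.12] 0.05 [-0.75  0.51  2.06  1.22  1.16 -2.5 ] 0.0072
0.36 [0.62, -0.12] 0.035 [-0.75  0.54  2.05  1.22  1.15 -2.5 ] 0.0179
```

```bash
python3 -m inch '[{"dx":-0.002,"dy":-0.03,"dz":0.02,"ax":1,"ay":0,"az":0,"fingers":-1},{"dx":-0.005,"dy":-0.06,"dz":0.04,"ax":2,"ay":0,"az":0,"fingers":-1},{"dx":-0.007,"dy":-0.09,"dz":0.06,"ax":3,"ay":0,"az":0,"fingers":-1},{"dx":-0.009,"dy":-0.12,"dz":0.08,"ax":4,"ay":0,"az":0,"fingers":-1},{"dx":-0.011,"dy":-0.135,"dz":0.09,"ax":5,"ay":0,"az":0,"fingers":-1},{"dx":-0.011,"dy":-0.142,"dz":0.094,"ax":5,"ay":0,"az":0,"fingers":-1},{"dx":-0.011,"dy":-0.144,"dz":0.095,"ax":5,"ay":0,"az":0,"fingers":-1},{"dx":-0.011,"dy":-0.146,"dz":0.0965,"ax":5,"ay":0,"az":0,"fingers":-1},{"dx":-0.011,"dy":-0.148,"dz":0.0975,"ax":5,"ay":0,"az":0,"fingers":-1},{"dx":-0.011,"dy":-0.148,"dz":0.0975,"ax":5,"ay":0,"az":0,"fingers":-1}]'
python3 - <<'E'
from h import *
s=st()
for n in["side","scene"]:
    im,W=cloud(n); np.save(n+"3.npy",W)
    cv2.imwrite("pics/f_%s.png"%n,cv2.resize(im[180:310,160:320],None,fx=3,fy=3))
a=cv2.imread("pics/f_side.png");b=cv2.imread("pics/f_scene.png");cv2.imwrite("pics/f.png",cv2.resize(np.vstack([a,b]),None,fx=.75,fy=.75))
E
```

```text
time: 10.22
tool_pos: [0.5696, -0.1701, 0.0508]
tcp_rot: [0.876, 2.385, 1.244]
wrist_force: [0.1, -0.1, -3.1]
width: 0.255
t 10.225 q [-0.833  0.448  2.077  1.09   1.155 -2.457] p [ 0.5696 -0.1701  0.0508] w 0.255 F [ 0.1 -0.1 -3.1]
[[-0.764  0.374  0.525]
 [ 0.645  0.435  0.628]
 [ 0.007  0.819 -0.574]]
```

View pics/f.png

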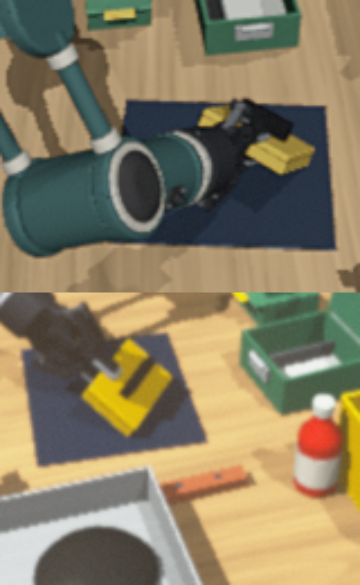

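```bash
python3 -m inch '[{"dx":0,"dy":0,"dz":0,"ax":0,"ay":0,"az":0,"fingers":-0.4},{"dx":0,"dy":0,"dz":0,"ax":0,"ay":0,"az":0,"fingers":-0.2},{"dx":0,"dy":0,"dz":0,"ax":0,"ay":0,"az":0,"fingers":0},{"dx":0,"dy":0,"dz":0,"ax":0,"ay":0,"az":0,"fingers":0.3},{"dx":0,"dy":0,"dz":0,"ax":0,"ay":0,"az":0,"fingers":0.6},{"dx":0,"dy":0,"dz":0,"ax":0,"ay":0,"az":0,"fingers":1},{"dx":0,"dy":0,"dz":0,"ax":0,"ay":0,"az":0,"fingers":1},{"dx":0,"dy":-0.003,"dz":0.002,"ax":0,"ay":0,"az":0,"fingers":1},{"dx":0,"dy":-0.006,"dz":0.004,"ax":0,"ay":0,"az":0,"fingers":1},{"dx":0,"dy":-0.012,"dz":-0.004,"ax":0,"ay":0,"az":0,"fingers":1},{"dx":0,"dy":-0.018,"dz":-0.012,"ax":0,"ay":0,"az":0,"fingers":1},{"dx":0,"dy":-0.024,"dz":-0.021,"ax":0,"ay":0,"az":0,"fingers":1},{"dx":0,"dy":-0.03,"dz":-0.03,"ax":0,"ay":0,"az":0,"fingers":1},{"dx":0,"dy":-0.035,"dz":-0.037,"ax":0,"ay":0,"az":0,"fingers":1},{"dx":0,"dy":-0.04,"dz":-0.045,"ax":0,"ay":0,"az":0,"fingers":1},{"dx":0,"dy":-0.05,"dz":-0.062,"ax":0,"ay":0,"az":0,"fingers":1},{"dx":0,"dy":-0.06,"dz":-0.08,"ax":0,"ay":0,"az":0,"fingers":1},{"dx":0,"dy":-0.06,"dz":-0.08,"ax":0,"ay":0,"az":0,"fingers":1}]'
python3 - <<'E'
from h import *
s=st()
for n in["side","scene"]:
    im,W=cloud(n); cv2.imwrite("pics/g_%s.png"%n,cv2.resize(im[180:310,160:320],None,fx=2.2,fy=2.2))
    hsv=cv2.cvtColor(im,cv2.COLOR_BGR2HSV); y=(hsv[...,0]>20)&(hsv[...,0]<35)&(hsv[...,1]>150)&(abs(W[...,0]-.57)<.13)&(abs(W[...,1]+.15)<.13)
    P=W[y]; print(n,len(P),np.percentile(P[:,2],[2,25,50,75,98]).round(4)); Q=P[P[:,2]>P[:,2].max()-.012]; print(cv2.minAreaRect((P[:,:2]*1000).astype(np.float32)))
E
```

```text
time: 12.58
tool_pos: [0.5047, -0.2487, 0.0479]
tcp_rot: [0.878, 2.383, 1.242]
wrist_force: [0.7, 0.5, -0.6]
width: 1.004
t 12.575 q [-1.011  0.476  2.038  0.964  1.248 -2.505] p [ 0.5047 -0.2487  0.0479] w 1.004 F [ 0.7  0.5 -0.6]
[[-0.763  0.375  0.527]
 [ 0.647  0.435  0.626]
 [ 0.006  0.819 -0.574]]
side 236 [0.007  0.0152 0.0231 0.0277 0.0515]
((535.7625732421875, -193.91883850097656), (145.3170166015625, 120.68222045898438), 49.5298957824707)
scene 761 [0.0056 0.0234 0.0272 0.0289 0.047 ]
((541.444580078125, -156.66384887695312), (98.24571990966797, 159.7843780517578), 50.33829879760742)
```

```bash
python3 -m inch '[{"dx":0,"dy":0.03,"dz":-0.03,"ax":0,"ay":0,"az":0,"fingers":1},{"dx":0,"dy":0.065,"dz":-0.05,"ax":5,"ay":0,"az":0,"fingers":1},{"dx":0,"dy":0.1,"dz":-0.06,"ax":13,"ay":0,"az":0,"fingers":1},{"dx":0.004,"dy":0.13,"dz":-0.06,"ax":21,"ay":0,"az":0,"fingers":1},{"dx":0.008,"dy":0.155,"dz":-0.045,"ax":30,"ay":0,"az":0,"fingers":1},{"dx":0.012,"dy":0.18,"dz":-0.03,"ax":39,"ay":0,"az":0,"fingers":1},{"dx":0.016,"dy":0.2,"dz":-0.0135,"ax":47,"ay":0,"az":0,"fingers":1},{"dx":0.016,"dy":0.2,"dz":-0.0135,"ax":55,"ay":0,"az":0,"fingers":1},{"dx":0.016,"dy":0.2,"dz":-0.0135,"ax":55,"ay":0,"az":0,"fingers":1}]'
python3 - <<'E'
from h import *
s=st(); im,W=cloud("wrist"); cv2.imwrite("pics/h.png",im)
M=R.from_rotvec(s["tcp_rot"]).as_matrix(); T=(W-s["tool_pos"])@M
hsv=cv2.cvtColor(im,cv2.COLOR_BGR2HSV); y=(hsv[...,0]>20)&(hsv[...,0]<35)&(hsv[...,1]>150)&(abs(W[...,0]-.56)<.13)&(abs(W[...,1]+.16)<.1)
P=W[y&(W[...,2]>.02)&(W[...,2]<.033)]; print(len(P),cv2.minAreaRect((P[:,:2]*1000).astype(np.float32)),P[:,2].mean(),P[:,2].std())
h=(W[...,2]>.042)&(W[...,2]<.06)&(abs(W[...,0]-.56)<.13)&(abs(W[...,1]+.16)<.1)
P=W[h]; print("handle",len(P),cv2.minAreaRect((P[:,:2]*1000).astype(np.float32)),P[:,2].mean())
P=T[h]; print("handle in tool",len(P),cv2.minAreaRect((P[:,:2]*1000).astype(np.float32)),P[:,2].mean())
E
```

```text
time: 13.8
tool_pos: [0.5618, -0.1553, 0.2194]
tcp_rot: [-1.069, -2.947, -0.004]
wrist_force: [-0.1, -0.1, -0.1]
width: 0.998
t 13.8 q [-0.314  0.103  1.815  0.003  1.23  -1.19 ] p [ 0.5618 -0.1553  0.2194] w 0.998 F [-0.1 -0.1 -0.1]
[[-0.767  0.641 -0.005]
 [ 0.641  0.767  0.005]
 [ 0.007  0.    -1.   ]]
4922 ((558.4246826171875, -161.55783081054688), (79.94254302978516, 117.7358627319336), 50.15361785888672) 0.02548238348474627 0.0007557808774341203
handle 694 ((558.775146484375, -161.62200927734375), (13.500263214111328, 69.89098358154297), 49.8581428527832) 0.04943923765277735
handle in tool 694 ((-2.9317626953125, -6.9018707275390625), (69.89876556396484, 13.500412940979004), 0.27393823862075806) 0.16996465148626608
```

View pics/h.png

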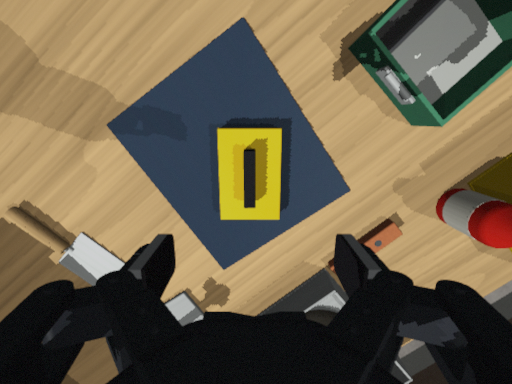

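```bash
python3 -m inch '[{"dx":-0.003,"dy":-0.007,"dz":0.05,"ax":0,"ay":0,"az":0,"fingers":0},{"dx":-0.003,"dy":-0.007,"dz":0.1,"ax":0,"ay":0,"az":0,"fingers":0},{"dx":-0.003,"dy":-0.007,"dz":0.14,"ax":0,"ay":0,"az":0,"fingers":0},{"dx":-0.003,"dy":-0.007,"dz":0.17,"ax":0,"ay":0,"az":0,"fingers":0},{"dx":-0.003,"dy":-0.007,"dz":0.182,"ax":0,"ay":0,"az":0,"fingers":0},{"dx":-0.003,"dy":-0.007,"dz":0.188,"ax":0,"ay":0,"az":0,"fingers":0},{"dx":-0.003,"dy":-0.007,"dz":0.188,"ax":0,"ay":0,"az":0,"fingers":-1},{"dx":-0.003,"dy":-0.007,"dz":0.188,"ax":0,"ay":0,"az":0,"fingers":-1},{"dx":-0.003,"dy":-0.007,"dz":0.188,"ax":0,"ay":0,"az":0,"fingers":-1},{"dx":-0.003,"dy":-0.007,"dz":0.188,"ax":0,"ay":0,"az":0,"fingers":-1},{"dx":-0.003,"dy":-0.007,"dz":0.18,"ax":0,"ay":0,"az":0,"fingers":-1},{"dx":-0.003,"dy":-0.007,"dz":0.13,"ax":0,"ay":0,"az":0,"fingers":-1},{"dx":-0.003,"dy":-0.007,"dz":0.08,"ax":0,"ay":0,"az":0,"fingers":-1},{"dx":-0.003,"dy":-0.007,"dz":0.04,"ax":0,"ay":0,"az":0,"fingers":-1},{"dx":-0.003,"dy":-0.007,"dz":0.04,"ax":0,"ay":0,"az":0,"fingers":-1}]'
python3 - <<'E'
from h import *
st()
E
```

```text
time: 15.72
tool_pos: [0.5611, -0.1642, 0.183]
tcp_rot: [1.074, 2.952, 0.006]
wrist_force: [0.9, 0.0, -2.4]
width: 0.133
t 15.725 q [-0.33   0.129  1.856  0.004  1.156 -1.204] p [ 0.5611 -0.1642  0.183 ] w 0.133 F [ 0.9  0.  -2.4]
[[-0.766  0.643  0.002]
 [ 0.643  0.766  0.003]
 [ 0.001  0.004 -1.   ]]
```

```bash
python3 -m inch '[{"dx":0.02,"dy":0.03,"dz":0,"ax":0,"ay":0,"az":5,"fingers":-1},{"dx":0.045,"dy":0.07,"dz":0,"ax":0,"ay":0,"az":14,"fingers":-1},{"dx":0.07,"dy":0.11,"dz":0,"ax":0,"ay":0,"az":23,"fingers":-1},{"dx":0.1,"dy":0.15,"dz":0,"ax":0,"ay":0,"az":32,"fingers":-1},{"dx":0.125,"dy":0.19,"dz":0,"ax":0,"ay":0,"az":40,"fingers":-1},{"dx":0.14,"dy":0.215,"dz":0,"ax":0,"ay":0,"az":45,"fingers":-1},{"dx":0.1485,"dy":0.2266,"dz":0,"ax":0,"ay":0,"az":45,"fingers":-1},{"dx":0.1485,"dy":0.2266,"dz":0,"ax":0,"ay":0,"az":45,"fingers":-1},{"dx":0.1485,"dy":0.2266,"dz":0,"ax":0,"ay":0,"az":45,"fingers":-1}]'
python3 - <<'E'
from h import *
s=st(); im,W=cloud("wrist"); cv2.imwrite("pics/i.png",im); np.save("w5.npy",W)
hsv=cv2.cvtColor(im,cv2.COLOR_BGR2HSV)
y=(hsv[...,0]>20)&(hsv[...,0]<35)&(hsv[...,1]>150)&(W[...,2]>.16)&(W[...,2]<.195)&(abs(W[...,0]-.59)<.1)
P=W[y]; print("cass",len(P),cv2.minAreaRect((P[:,:2]*1000).astype(np.float32)),np.percentile(P[:,2],[2,50,98]))
g=(hsv[...,0]>60)&(hsv[...,0]<90)&(hsv[...,1]>80)
P=W[g&(W[...,2]>.056)&(W[...,2]<.064)&(abs(W[...,0]-.58)<.1)]; 
if len(P): 
    print("rim",len(P),cv2.minAreaRect((P[:,:2]*1000).astype(np.float32)))
    c=np.array([.577,.1065]); Rz=np.array([[np.cos(.087),np.sin(.087)],[-np.sin(.087),np.cos(.087)]])
    Q=(P[:,:2]-c)@Rz.T; print(np.percentile(Q,[.5,2,10,50,90,98,99.5],axis=0).round(4))
E
```

```text
time: 16.85
tool_pos: [0.5923, 0.1037, 0.1831]
tcp_rot: [-2.121, -2.316, -0.004]
wrist_force: [0.4, 0.3, -4.0]
width: 0.137
t 16.85 q [0.13  0.16  1.82  0.003 1.161 0.042] p [0.5923 0.1037 0.1831] w 0.137 F [ 0.4  0.3 -4. ]
[[-0.088  0.996  0.001]
 [ 0.996  0.088  0.002]
 [ 0.002  0.001 -1.   ]]
cass 13915 ((592.3214721679688, 104.52943420410156), (79.87015533447266, 118.00333404541016), 4.980018615722656) [0.17548143 0.17690361 0.17826219]
rim 1291 ((577.3021850585938, 106.24649047851562), (128.67068481445312, 140.32176208496094), 5.013221263885498)
[[-0.0639 -0.0697]
 [-0.0637 -0.0662]
 [-0.0629 -0.0435]
 [-0.0591  0.0524]
 [ 0.0487  0.0664]
 [ 0.0631  0.0673]
 [ 0.0642  0.0699]]
```

View pics/i.png

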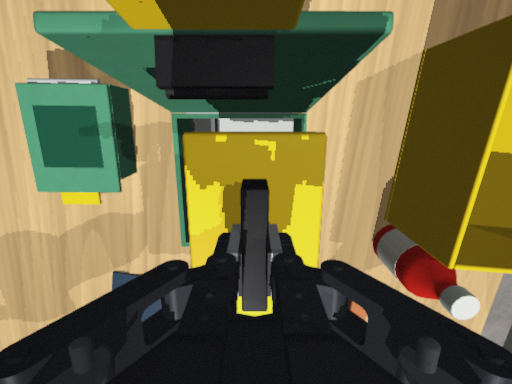

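```bash
python3 -m inch '[{"dx":0.002,"dy":0.001,"dz":0.03,"ax":0,"ay":0,"az":0,"fingers":-1},{"dx":0.002,"dy":0.001,"dz":0.06,"ax":0,"ay":0,"az":0,"fingers":-1},{"dx":0.002,"dy":0.001,"dz":0.08,"ax":0,"ay":0,"az":0,"fingers":-1},{"dx":0.002,"dy":0.001,"dz":0.095,"ax":0,"ay":0,"az":0,"fingers":-1},{"dx":0.002,"dy":0.001,"dz":0.11,"ax":0,"ay":0,"az":0,"fingers":-1},{"dx":0.002,"dy":0.001,"dz":0.12,"ax":0,"ay":0,"az":0,"fingers":-1},{"dx":0.002,"dy":0.001,"dz":0.13,"ax":0,"ay":0,"az":0,"fingers":-1},{"dx":0.002,"dy":0.001,"dz":0.138,"ax":0,"ay":0,"az":0,"fingers":-1},{"dx":0.002,"dy":0.001,"dz":0.143,"ax":0,"ay":0,"az":0,"fingers":-1},{"dx":0.002,"dy":0.001,"dz":0.147,"ax":0,"ay":0,"az":0,"fingers":-1},{"dx":0.002,"dy":0.001,"dz":0.147,"ax":0,"ay":0,"az":0,"fingers":-1}]'
```

```text
time: 18.27
tool_pos: [0.5934, 0.106, 0.0362]
tcp_rot: [-2.122, -2.315, -0.004]
wrist_force: [0.3, 0.0, -2.3]
width: 0.131
```

```bash
python3 -m inch '[{"dx":0,"dy":0,"dz":0.001,"ax":0,"ay":0,"az":0,"fingers":-1},{"dx":0,"dy":0,"dz":0.002,"ax":0,"ay":0,"az":0,"fingers":-1},{"dx":0,"dy":0,"dz":0.002,"ax":0,"ay":0,"az":0,"fingers":-0.4},{"dx":0,"dy":0,"dz":0.002,"ax":0,"ay":0,"az":0,"fingers":-0.3},{"dx":0,"dy":0,"dz":0.002,"ax":0,"ay":0,"az":0,"fingers":-0.3},{"dx":0,"dy":0,"dz":-0.02,"ax":0,"ay":0,"az":0,"fingers":-0.3},{"dx":0,"dy":0,"dz":-0.06,"ax":0,"ay":0,"az":0,"fingers":-0.3},{"dx":0,"dy":0,"dz":-0.11,"ax":0,"ay":0,"az":0,"fingers":-0.3},{"dx":0,"dy":0,"dz":-0.17,"ax":0,"ay":0,"az":0,"fingers":-0.3},{"dx":0,"dy":0,"dz":-0.23,"ax":0,"ay":0,"az":0,"fingers":-0.3},{"dx":0,"dy":0,"dz":-0.25,"ax":0,"ay":0,"az":0,"fingers":-0.3},{"dx":0,"dy":0,"dz":-0.25,"ax":0,"ay":0,"az":0,"fingers":-0.3}]'
python3 - <<'E'
from h import *
s=st(); im,W=cloud("wrist"); cv2.imwrite("pics/j.png",im)
hsv=cv2.cvtColor(im,cv2.COLOR_BGR2HSV)
y=(hsv[...,0]>20)&(hsv[...,0]<35)&(hsv[...,1]>150)&(W[...,2]>.015)&(W[...,2]<.05)&(abs(W[...,0]-.59)<.06)&(abs(W[...,1]-.1)<.08)
P=W[y]; print("cass",len(P),cv2.minAreaRect((P[:,:2]*1000).astype(np.float32)),np.percentile(P[:,2],[2,50,98]))
A=np.c_[P[:,:2]-P[:,:2].mean(0),np.ones(len(P))]; print("plane",np.linalg.lstsq(A,P[:,2],rcond=None)[0])
for n in["scene","side","wrist"]:
    if n!="wrist": im,W=cloud(n)
    hsv=cv2.cvtColor(im,cv2.COLOR_BGR2HSV); g=(hsv[...,0]>60)&(hsv[...,0]<90)&(hsv[...,1]>80)
    P=W[g&(W[...,2]>.09)&(W[...,2]<.24)&(abs(W[...,0]-.58)<.1)&(abs(W[...,1]-.19)<.07)]
    c=P.mean(0); nn=np.linalg.svd(P-c,full_matrices=0)[2][2]; print(n,"lid",len(P),c.round(3),nn.round(3),P.max(0).round(3))
E
```

```text
time: 19.77
tool_pos: [0.5942, 0.1055, 0.2885]
tcp_rot: [2.122, 2.315, 0.009]
wrist_force: [0.6, 0.0, -1.0]
width: 0.35
t 19.775 q [0.133 0.096 1.696 0.003 1.345 0.045] p [0.5942 0.1055 0.2885] w 0.35 F [ 0.6  0.  -1. ]
[[-0.087  0.996  0.005]
 [ 0.996  0.087  0.003]
 [ 0.003  0.005 -1.   ]]
cass 3554 ((590.9992065429688, 105.50016784667969), (78.77550506591797, 119.12946319580078), 5.280004501342773) [0.02256948 0.02433799 0.02621039]
plane [-0.00148917  0.00454967  0.02450306]
scene lid 796 [0.574 0.189 0.145] [ 0.084 -0.985  0.153] [0.638 0.205 0.22 ]
side lid 1410 [0.569 0.188 0.152] [-0.084  0.985 -0.148] [0.633 0.207 0.218]
wrist lid 1410 [0.569 0.188 0.152] [-0.084  0.985 -0.148] [0.633 0.207 0.218]
```

```bash
python3 -m inch '[{"dx":0.04,"dy":-0.01,"dz":-0.015,"ax":0,"ay":0,"az":0,"fingers":-1},{"dx":0.09,"dy":-0.017,"dz":-0.02,"ax":0,"ay":0,"az":0,"fingers":-1},{"dx":0.14,"dy":-0.017,"dz":-0.02,"ax":0,"ay":0,"az":0,"fingers":-1},{"dx":0.162,"dy":-0.017,"dz":-0.02,"ax":0,"ay":0,"az":0,"fingers":-1},{"dx":0.162,"dy":-0.017,"dz":0.03,"ax":0,"ay":0,"az":0,"fingers":-1},{"dx":0.162,"dy":-0.017,"dz":0.08,"ax":0,"ay":0,"az":0,"fingers":-1},{"dx":0.162,"dy":-0.017,"dz":0.0985,"ax":0,"ay":0,"az":0,"fingers":-1},{"dx":0.162,"dy":-0.017,"dz":0.0985,"ax":0,"ay":0,"az":0,"fingers":-1}]'
```

```text
time: 20.92
tool_pos: [0.5592, 0.2642, 0.1828]
tcp_rot: [-2.119, -2.311, 0.009]
wrist_force: [-0.2, 0.1, 0.2]
width: -0.001
```

```bash
python3 -m inch '[{"dx":-0.02,"dy":0.004,"dz":-0.007,"ax":0,"ay":0,"az":0,"fingers":-1},{"dx":-0.039,"dy":0.004,"dz":-0.007,"ax":0,"ay":0,"az":0,"fingers":-1},{"dx":-0.054,"dy":0.004,"dz":-0.007,"ax":0,"ay":0,"az":0,"fingers":-1},{"dx":-0.07,"dy":0.004,"dz":-0.007,"ax":0,"ay":0,"az":0,"fingers":-1},{"dx":-0.087,"dy":0.004,"dz":-0.007,"ax":0,"ay":0,"az":0,"fingers":-1},{"dx":-0.104,"dy":0.004,"dz":-0.005,"ax":0,"ay":0,"az":0,"fingers":-1},{"dx":-0.119,"dy":0.004,"dz":0,"ax":0,"ay":0,"az":0,"fingers":-1},{"dx":-0.136,"dy":0.004,"dz":0.006,"ax":0,"ay":0,"az":0,"fingers":-1},{"dx":-0.148,"dy":0.004,"dz":0.018,"ax":0,"ay":0,"az":0,"fingers":-1},{"dx":-0.157,"dy":0.004,"dz":0.032,"ax":0,"ay":0,"az":0,"fingers":-1},{"dx":-0.169,"dy":0.004,"dz":0.044,"ax":0,"ay":0,"az":0,"fingers":-1},{"dx":-0.178,"dy":0.004,"dz":0.055,"ax":0,"ay":0,"az":0,"fingers":-1},{"dx":-0.186,"dy":0.004,"dz":0.07,"ax":0,"ay":0,"az":0,"fingers":-1},{"dx":-0.192,"dy":0.004,"dz":0.084,"ax":0,"ay":0,"az":0,"fingers":-1},{"dx":-0.192,"dy":0.004,"dz":0.084,"ax":0,"ay":0,"az":0,"fingers":-1}]'
python3 - <<'E'
from h import *
s=st()
for n in["scene","side"]:
    im,W=cloud(n); cv2.imwrite("k_%s.png"%n,im)
    hsv=cv2.cvtColor(im,cv2.COLOR_BGR2HSV); g=(hsv[...,0]>60)&(hsv[...,0]<90)&(hsv[...,1]>80)
    P=W[g&(W[...,2]>.066)&(W[...,2]<.24)&(abs(W[...,0]-.58)<.08)&(abs(W[...,1]-.1)<.11)]
    c=P.mean(0); nn=np.linalg.svd(P-c,full_matrices=0)[2][2]; print(n,"lid",len(P),c.round(3),nn.round(3),P.max(0).round(3))
a,b=[cv2.resize(cv2.imread("k_%s.png"%n)[90:250,190:390],None,fx=1.9,fy=1.9) for n in("scene","side")]; cv2.imwrite("pics/k.png",np.hstack([a,b]))
E
```

```text
time: 22.8
tool_pos: [0.5774, 0.0727, 0.0965]
tcp_rot: [-2.118, -2.309, 0.014]
wrist_force: [-0.2, 0.7, 0.2]
width: -0.001
t 22.8 q [ 8.200e-02  2.170e-01  1.925e+00  1.000e-03  1.011e+00 -4.000e-03] p [0.5774 0.0727 0.0965] w -0.001 F [-0.2  0.7  0.2]
[[-0.086  0.996 -0.012]
 [ 0.996  0.086 -0.001]
 [ 0.001 -0.012 -1.   ]]
scene lid 280 [0.607 0.067 0.096] [ 0.019 -0.23  -0.973] [0.649 0.149 0.108]
side lid 774 [0.574 0.078 0.091] [ 0.03  -0.223 -0.974] [0.645 0.169 0.203]
```

View pics/k.png

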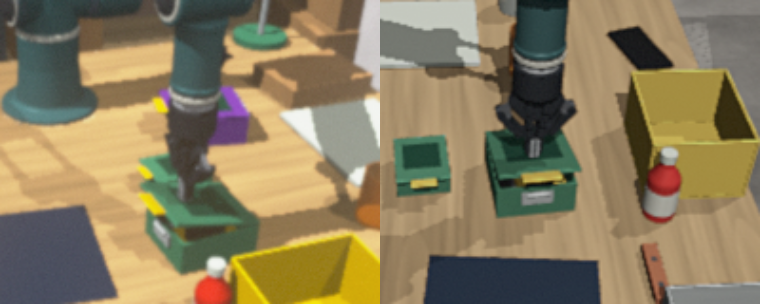

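```bash
python3 -m inch '[{"dx":0,"dy":0,"dz":-0.012,"ax":0,"ay":0,"az":0,"fingers":-1},{"dx":-0.021,"dy":0,"dz":-0.012,"ax":0,"ay":0,"az":0,"fingers":-1},{"dx":-0.021,"dy":0,"dz":0,"ax":0,"ay":0,"az":0,"fingers":-1},{"dx":-0.021,"dy":0,"dz":0.008,"ax":0,"ay":0,"az":0,"fingers":-1},{"dx":-0.021,"dy":0,"dz":0.014,"ax":0,"ay":0,"az":0,"fingers":-1},{"dx":-0.021,"dy":0,"dz":0.018,"ax":0,"ay":0,"az":0,"fingers":-1},{"dx":-0.021,"dy":0,"dz":0.02,"ax":0,"ay":0,"az":0,"fingers":-1},{"dx":-0.021,"dy":0,"dz":0.022,"ax":0,"ay":0,"az":0,"fingers":-1},{"dx":-0.021,"dy":0,"dz":0.022,"ax":0,"ay":0,"az":0,"fingers":-1}]'
```

```text
time: 24.02
tool_pos: [0.5801, 0.0525, 0.0783]
tcp_rot: [-2.118, -2.31, 0.011]
wrist_force: [-6.6, -1.3, 13.1]
width: 0.001
```

```bash
python3 -m inch '[{"dx":0,"dy":0,"dz":0.004,"ax":0,"ay":0,"az":0,"fingers":-1},{"dx":0,"dy":0,"dz":0.006,"ax":0,"ay":0,"az":0,"fingers":-1},{"dx":0,"dy":0,"dz":0.008,"ax":0,"ay":0,"az":0,"fingers":-1},{"dx":0,"dy":0,"dz":0.01,"ax":0,"ay":0,"az":0,"fingers":-1},{"dx":0,"dy":0,"dz":0.011,"ax":0,"ay":0,"az":0,"fingers":-1},{"dx":0,"dy":0,"dz":0.011,"ax":0,"ay":0,"az":0,"fingers":-1}]'
```

```text
time: 24.78
tool_pos: [0.5804, 0.0525, 0.0684]
tcp_rot: [-2.118, -2.311, 0.011]
wrist_force: [-3.5, -2.0, 8.3]
width: 0.0
```

Snapped to 68.4 mm, where fully shut is 68.5. Press slightly more, then back off and check.

```bash
python3 -m inch '[{"dx":0,"dy":0,"dz":0.003,"ax":0,"ay":0,"az":0,"fingers":-1},{"dx":0,"dy":0,"dz":0.004,"ax":0,"ay":0,"az":0,"fingers":-1},{"dx":0,"dy":0,"dz":0.004,"ax":0,"ay":0,"az":0,"fingers":-1},{"dx":0,"dy":0,"dz":-0.01,"ax":0,"ay":0,"az":0,"fingers":-1},{"dx":0,"dy":0,"dz":-0.05,"ax":0,"ay":0,"az":0,"fingers":-1},{"dx":0,"dy":0,"dz":-0.11,"ax":0,"ay":0,"az":0,"fingers":-1},{"dx":0,"dy":0,"dz":-0.17,"ax":0,"ay":0,"az":0,"fingers":-1},{"dx":-0.04,"dy":0,"dz":-0.23,"ax":0,"ay":0,"az":0,"fingers":-1},{"dx":-0.04,"dy":0,"dz":-0.25,"ax":0,"ay":0,"az":0,"fingers":-1},{"dx":-0.04,"dy":0,"dz":-0.25,"ax":0,"ay":0,"az":0,"fingers":-1}]'
python3 - <<'E'
from h import *
s=st()
for n in["scene","side","wrist"]:
    im,W=cloud(n); cv2.imwrite("l_%s.png"%n,im)
    hsv=cv2.cvtColor(im,cv2.COLOR_BGR2HSV); g=(hsv[...,0]>60)&(hsv[...,0]<90)&(hsv[...,1]>80)
    P=W[g&(W[...,2]>.062)&(W[...,2]<.1)&(abs(W[...,0]-.58)<.08)&(abs(W[...,1]-.1)<.11)]
    c=np.median(P,0); nn=np.linalg.svd(P-P.mean(0),full_matrices=0)[2][2]; print(n,"lid",len(P),c.round(4),nn.round(4),np.percentile(P[:,2],[1,99]).round(4))
    if n!="wrist":
        for t in ["bottle","mug","wedge","stand","spatula"]:
            for r in bot.masks_of(n,t)[:1]: print(n,t,round(r["p"],2),np.round(np.nanmedian(W[r["region"]],0),3))
cv2.imwrite("pics/l.png",np.vstack([np.hstack([cv2.resize(cv2.imread("l_%s.png"%n),(400,300)) for n in("scene","side")])]))
E
```

```text
time: 26.02
tool_pos: [0.5881, 0.0125, 0.3216]
tcp_rot: [-2.122, -2.314, 0.004]
wrist_force: [0.5, 0.3, -0.4]
width: 0.0
t 26.025 q [-0.021  0.06   1.675 -0.     1.411 -0.107] p [0.5881 0.0125 0.3216] w 0.0 F [ 0.5  0.3 -0.4]
[[-0.086  0.996 -0.003]
 [ 0.996  0.086 -0.   ]
 [-0.    -0.004 -1.   ]]
scene lid 783 [0.5903 0.0851 0.0695] [-0.001  -0.0012 -1.    ] [0.0663 0.0731]
scene bottle 0.91 [0.797 0.021 0.068]
scene mug 0.83 [0.627 0.429 0.065]
scene wedge 0.79 [ 0.757 -0.109  0.017]
scene stand 0.69 [0.586 0.085 0.069]
scene spatula 0.87 [ 0.487 -0.44   0.005]
side lid 1365 [0.5768 0.0864 0.0681] [-0.0029 -0.002   1.    ] [0.0633 0.0722]
side bottle 0.65 [0.779 0.012 0.071]
side mug 0.71 [0.597 0.405 0.051]
side wedge 0.63 [ 0.748 -0.109  0.017]
side stand 0.65 [ 0.672 -0.429  0.008]
side spatula 0.87 [ 0.505 -0.442  0.004]
wrist lid 10809 [0.5781 0.1025 0.0681] [ 0.0011  0.0017 -1.    ] [0.066  0.0702]
```

View pics/l.png

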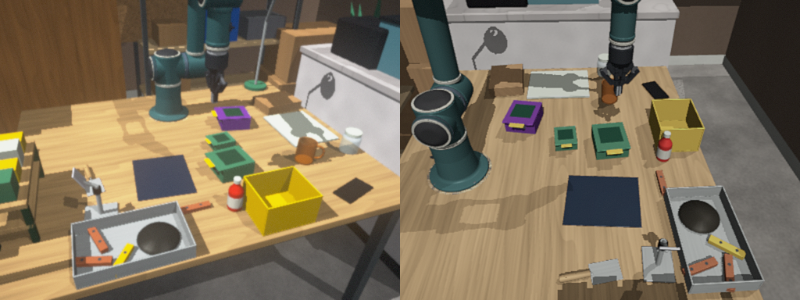

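Lid is level at 68 mm (tilt under 0.2°), the bystanders are where they were, and the robot is touching nothing.

```bash
python3 -c "
from workcell import bot; print(bot.finish_job())"
```

```text
the job is handed in; nothing more can be done
None
```

The cassette is lying flat, handle up, in the wide pocket of the larger green case, and the lid is fully shut past its catch. I handed the job in at about 26 s of the 72 s allowed.

- **Cassette:** I lifted it out of the slot, tipped it onto the mat with the handle up, picked it up again by the handle and set it in the pocket. Before I closed the lid, the wrist camera showed it level and about 2 mm from the pocket centre. Its top face read about 24.5 mm instead of the expected 28 mm. I took that as depth error and did not look into it further.
- **Lid:** I pushed it over from behind. It stopped on the catch at about 13 N, then snapped down to 68.4 mm under the fingertip; fully shut is 68.5 mm. After I backed off, all three cameras saw it level to within 0.2° at about 68–69.5 mm.
- **Bystanders:** The bottle, wedge and spatula read within 5 mm of their first positions.
    - **Stand:** the scene camera's network labelled the case as the stand in the last check. The side camera's reading of the stand was unchanged, and it looked in place in the picture.
    - **Mug:** it read the same to 3 mm in the scene camera. Its side-camera reading shifted by about 70 mm, probably because the arm partly hid it there.

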